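# Spin the index turntable and stop it on its mark

## Robot

A 6-joint arm with a two-finger parallel gripper is mounted at the origin on a cart in front of the work surface, level with it; the furniture and walls round the work are solid. World frame = base frame: x ahead of the robot, y to its left, z up, the work surface at z = 0. Lengths are in mm, angles in rad, forces in N, time in s.
With the tool pointing down it reaches from about 275 to 1000 mm from the base axis. Payload 8.4 kg.
Tool frame: the origin (TCP) lies at the very end of the fingers, on their centre line; the grasp point (between the pads) lies 19 mm behind it; z points along the fingers, y is the direction in which the jaws open and shut (so a half turn about z gives the same grasp; the last joint's range is limited). The gripper opens to 85 mm and grips with 20 to 120 N. Pads are 22 mm wide; open, the fingers measure 114 mm over their backs; the gripper's body (76 mm by 85 mm) begins 54 mm behind the grasp point. The pads swing forward as they close: fully open they stand 13 mm farther back than shut.
Start: joints at [1.146, 0.353, 1.633, -0, 1.155, -0.002], TCP at [256.446, 569.968, 208.681] pointing down, gripper open.
Joint ranges: [-2.63, 2.63], [-0.92, 2.1], [0.06, 2.66], [-1.3, 4.44], [0, 2.69], [-3.02, 3.02]. Speed limits (rad/s): [2.22, 2.22, 2.79, 3.14, 3.14, 3.14].

## Interface

Orientations are given as [roll, pitch, yaw] about the fixed x, y, z axes, in that order (R = Rz(yaw) Ry(pitch) Rx(roll)).
In Python, from rig import r, vision gives the robot as it stands.
- The arm moves only by the tool move_arm, never from a script. Its argument "series" is text: rows parted by semicolons, each of 7 numbers parted by spaces: the closure, from -1 (fully open) to 1 (shut), then the shift along the tool's x, y, z in units of 40 mm (1.0 is 40 mm), then the turn, a rotation vector about the tool's x, y, z in degrees. In form: grip tx ty tz ax ay az; .... A call has 1 to 20 rows; each row shifts and turns the pose as measured when the row begins, along the tool's axes as they then stand; what a row does not reach is not made up. A row lasts 1/8 s, in which the tool goes at most 62.5 mm and 10.7 degrees, less where a joint would pass 70% of its speed; a pose out of reach is approached as far as the arm can. A call is refused whole if a number of a shift passes 1 or a number of a turn 10.7, either way. A call with a gripper value outside its range is refused whole. The fingers move at their own pace and stop on an object; "grip_force" is the grip in N (left out, the last holds). Time passes only in rows, so rows that do not move let the fingers close. It gives the time, the measured TCP pose, the force and the opening at its end, in the units of the state.
- r.sense(): the state, without advancing time (a new reading comes with each control period).
- vision.grab_frame(name): name is "scene" or "top"; returns the picture (384x512x3 uint8, red, green, blue); there is no depth.
- vision.camera_params(name): a dict with "fx", "fy", "cx", "cy" (pixels), "position" and "rotation" of the camera in the world. Camera axes: x right, y up, looking along -z (the intrinsics and any distortion apply to the point x, -y, -z); pixel columns grow to the right and rows downward; lengths in mm; the calibration is good to about 2 mm. A picture is of the moment at which its call begins. camera_params takes no time and is no camera call.
- r.sign_off(): hands the job in, once; it reports no verdict.
The state is a dict: "clock": time; "qpos": joint angles; "qvel": joint speeds; "joint_efforts": joint torques, N m; "eef_pos": TCP position; "tcp_rot": TCP orientation; "contact_force": force on the tool from outside, world axes, zero at the start; "wrist_torque": the same for the moment, N m; "opening": opening from 0.0 (shut) to 1.0 (fully open).
Only numpy, scipy, OpenCV 4.12 (cv2) and the standard library are available. Lean on these libraries where they do the work, as an engineer would, in place of code of your own. Each camera call takes 0.05 s, during which the arm holds its last target. There are 200 camera calls.

## Task

Check the bearing of the turntable: with a closed fingertip flick its upright post so that the disc spins by itself anticlockwise (seen from above), and let its black mark run past the two fork pins at least once untouched. Then, on a later pass, brake the disc by pressing a fingertip down on its flat rim so that it stops in one go with the mark between the two pins - do not catch the post and do not push the disc on afterwards - and finish while still holding your fingertip pressed on the stopped disc. Grip nothing, do not shove or lift the turntable, and leave the other things where they are.

Things in the scene. Friction and masses are not known exactly. Their poses are not given: they have to be found in the camera images.
- stand: the turntable's grey round cast foot, 192 mm across, 3 kg, standing loose on the table on rubber feet; origin at the centre of its underside, z up. Toward its own +x side it carries an outrigger with two upright steel pins 6 mm thick, 50 mm apart (44 mm clear), 124 mm from the axis, their tops 66 mm above the table: the fork.
- wheel (a joint): angle of the disc (rad) about the foot's vertical axis, no stops; 0 and every whole turn (6.283, 12.566..) put the mark midway between the pins; grows anticlockwise from above and keeps counting; starts at 0.7 to 3.2. Runs freely: speed falls to a third in 6 to 9 s, by 0.7 to 1.2 rad/s each turn; a few newtons pressed on the rim stop it almost at once.
- hub (a point): centre of the disc's top face, 58 mm above the table. Plain bright metal disc, 220 mm across, 14 mm thick, 0.6 kg; hub cap 30 mm across, 10 mm high. Else the top is flat (mark and turned rings are flush), free for the braking finger from 55 to 105 mm from the axis. The spindle is sprung: pressed with over about 4 N the disc sinks level, 1.5 N per mm, up to 7 mm.
- mark (a point): the mark: a black inlaid bar 6 mm wide on the disc's top face, running radially from 79 to 109 mm from the axis; this point lies on its centre line, 106 mm from the axis. It is opposite the post.
- fork (a point): fixed point of the foot midway between the two pins, at the height of the disc's top face and 106 mm from the axis: where the mark must stop.
- post_top (a point): the top of the upright steel finger post on the disc, 12 mm thick, standing 28 mm above the disc's top face, 45 mm from the axis, opposite the mark. Pushed sideways along the circle with a fingertip it turns the disc.
- post: the same finger post; origin at the middle of its foot, on the disc's top face (58 mm above the table)
- petri_dish: clear shallow petri dish, 61 mm across, 15 mm high; a bystander, to be left alone; origin at the centre of its underside
- vial_a: small capped vial, 23 mm across, 62 mm high, upright; a bystander, to be left alone; origin at the centre of its underside
- film_tub: black round tub, 34 mm across, 50 mm high; a bystander, to be left alone; origin at the centre of its underside
- eraser: eraser, 22 x 42 x 13 mm; a bystander, to be left alone; origin at the centre of its underside
- loupe: folding loupe, 31 x 68 x 16 mm; a bystander, to be left alone; origin at the centre of its underside
- tape_roll: roll of tape lying flat, 103 mm across, 25 mm high; a bystander, to be left alone; origin at the centre of its underside
- vial_b: small capped vial, 23 mm across, 62 mm high, upright; a bystander, to be left alone; origin at the centre of its underside

How it is judged (in metres and radians):
On the way, in this order (a step that is already met when the one before it is completed fails the run):
1. the disc spins by itself anticlockwise, faster than 1.5 rad/s, with no finger on it (velocity of joint wheel above 1.5 rad/s and contact force between the fingers and wheel below 0.05 N), for 0.1 s.
2. the mark has run past the fork once, the disc still turning untouched (value of joint wheel above 6.58319 rad and velocity of joint wheel above 0.1 rad/s and contact force between the fingers and wheel below 0.05 N), for 0.04 s.
3. a fingertip on the disc holds it still with the mark between the pins (horizontal distance between mark and fork below 0.022 m and velocity of joint wheel between -0.05 and 0.05 rad/s and contact force between the fingers and wheel above 0.3 N and contact force between the fingers and post below 0.3 N), for 0.3 s.
At the end, for the whole second after the job is handed in: the disc stands still (under 0.05 rad/s) with the mark within 22 mm of the middle of the fork, on a pass after the first, a fingertip still presses on it with more than 0.3 N and not against the post, and the foot stands upright within 15 mm of where it was (all of step 3 and value of joint wheel above 12.2664 rad and distance of stand from where it was at the start of the episode below 0.015 m and angle between stand's own z axis and vertical below 0.05 rad); the arm keeps its last pose, push and grip.
It fails at once if the disc is touched while the mark first runs past the fork (value of joint wheel between 6.03319 and 6.53319 rad and contact force between the fingers and wheel above 0.3 N).
It fails at once if the post is caught or pushed after the flick (value of joint wheel above 6.58319 rad and contact force between the fingers and post above 0.3 N).
It fails at once if after the flick the disc is stopped or pushed along by the finger with the mark away from the fork (value of joint wheel above 6.58319 rad and contact force between the fingers and wheel above 0.3 N and velocity of joint wheel below 0.08 rad/s and horizontal distance between mark and fork above 0.024 m).
It fails at once if the disc is turned the wrong way (velocity of joint wheel below -0.8 rad/s).
It fails at once if the turntable is shoved, lifted or tipped, or a bystander is disturbed (angle between stand's own z axis and vertical above 0.08 rad or distance of any of stand, petri_dish, vial_a, film_tub, eraser, loupe, tape_roll, vial_b from where it was at the start of the episode above 0.015 m).
It also fails if it takes over 67 s, if anything falls off the work surface, if the arm or the gripper's body presses on something with over 40 N, if the wrist force passes 120 N, or if a joint passes its speed limit or range.

## Working session

There is one attempt and no reset: what is moved stays moved. The work goes in short steps, Python scripts to look and compute and a tool call to move; the robot and the scene stay as the last step left them, time stands still between calls to the robot, and variables do not carry over. Pictures are saved under pics/ and viewed, about 8 in all and at most 12, crops included, and the job is handed in when it is done.

Besides the shell and the picture viewer there is one more tool, called by a JSON object that holds its "fn" and its "kwargs", one argument or row to a line. move_arm: Moves the arm, as the interface text tells. Its arguments: {"type":"object","properties":{"series":{"type":"string"},"grip_force":{"type":"number"}},"required":["series"]}

```bash
ls; mkdir -p pics; python3 - <<'E'
from rig import r, vision
import cv2
for n in("scene","top"):
    im=vision.grab_frame(n); cv2.imwrite(f"pics/{n}0.png",im[:,:,::-1]); print(vision.camera_params(n))
a=cv2.imread("pics/scene0.png");b=cv2.imread("pics/top0.png")
print(r.sense())
E
```

```text
pics
{'fx': 467.38372499620425, 'fy': 467.38372499620425, 'cx': 255.21550179371485, 'cy': 191.75977424662582, 'position': array([-239.03369643, -433.53467919, 1182.60314121]), 'rotation': array([ 0.69491925, -0.01471715, -1.0381671 ])}
{'fx': 440.72622599592734, 'fy': 440.72622599592734, 'cx': 259.56168818376136, 'cy': 198.19045773633053, 'position': array([ 310.61287482,   32.14319371, 1327.63226107]), 'rotation': array([ 0.18560799, -0.01043228, -1.57207798])}
{'clock': 0.1, 'qpos': array([ 1.14561215e+00,  3.53607179e-01,  1.63403709e+00, -1.68025407e-06,
        1.15519816e+00, -2.38777810e-03]), 'qvel': array([-5.98446359e-04, -1.08804507e-03, -3.19005892e-03,  7.30104565e-05,
       -1.96009094e-03,  9.87564447e-04]), 'joint_efforts': array([ 5.48722983e-04, -6.06355333e+01, -3.42816961e+01,  8.84695351e-05,
        4.07365951e-03, -1.30868654e-05]), 'eef_pos': array([256.25580822, 569.56473373, 208.02880194]), 'tcp_rot': array([-3.14034287e+00, -1.44782705e-06,  2.71879693e+00]), 'contact_force': array([-0.24366864,  0.47674553, -0.43717014]), 'wrist_torque': array([0.03913923, 0.02659361, 0.02562219]), 'opening': 1.0022068718220891}
```

View pics/top0.png

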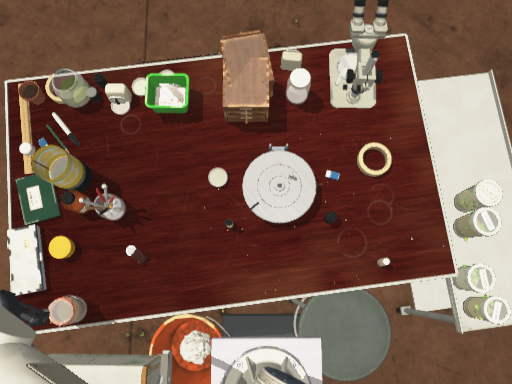

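View pics/scene0.png

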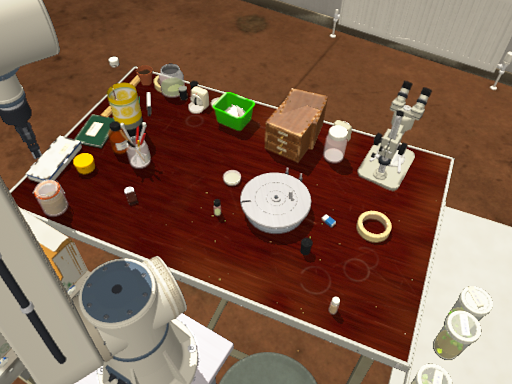

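```bash
cat > h.py <<'E'
from rig import r, vision
import numpy as np, cv2
from scipy.spatial.transform import Rotation as R
def ray(n,u,v,z):
    c=vision.camera_params(n); d=R.from_euler('xyz',c['rotation']).as_matrix()@np.array([(u-c['cx'])/c['fx'],-(v-c['cy'])/c['fy'],-1])
    p=c['position']; return p+d*(z-p[2])/d[2]
def proj(n,P):
    c=vision.camera_params(n); q=R.from_euler('xyz',c['rotation']).as_matrix().T@(np.array(P)-c['position'])
    return c['cx']-c['fx']*q[0]/q[2], c['cy']+c['fy']*q[1]/q[2]
E
python3 - <<'E'
from h import *
for n,(x0,y0,x1,y1) in (("top",(235,140,325,230)),("scene",(230,155,320,245))):
    im=cv2.imread(f"pics/{n}0.png"); hsv=cv2.cvtColor(im,cv2.COLOR_BGR2HSV)
    m=((hsv[...,1]<50)&(hsv[...,2]>110)).astype(np.uint8); k=np.zeros_like(m);k[y0:y1,x0:x1]=1;m*=k
    m=cv2.morphologyEx(m,cv2.MORPH_OPEN,np.ones((5,5)))
    cs,_=cv2.findContours(m,cv2.RETR_EXTERNAL,cv2.CHAIN_APPROX_NONE);c=max(cs,key=cv2.contourArea)
    P=np.array([ray(n,u,v,58)[:2] for u,v in cv2.convexHull(c)[:,0]]).astype(np.float32)
    e=cv2.fitEllipse(P); print(n,e, cv2.minEnclosingCircle(P))
t=cv2.imread("pics/top0.png")[140:230,235:325];s=cv2.imread("pics/scene0.png")[155:245,230:320]
cv2.imwrite("pics/z.png",cv2.resize(np.hstack([t,s]),(800,400),interpolation=cv2.INTER_CUBIC))
E
```

```text
top ((590.0626831054688, -38.427146911621094), (214.43780517578125, 229.89344787597656), 89.97286987304688) ((593.3677978515625, -37.74641799926758), 116.44363403320312)
scene ((580.4951782226562, -41.4890251159668), (216.2048797607422, 236.86146545410156), 118.22758483886719) ((579.1198120117188, -44.70783996582031), 118.65330505371094)
```

View pics/z.png

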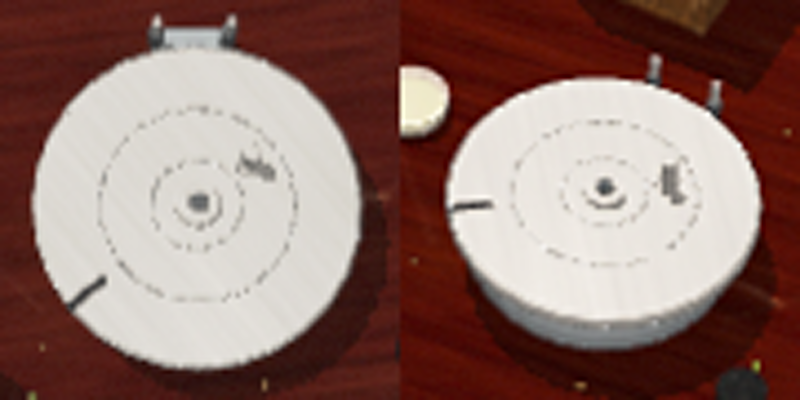

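```bash
python3 - <<'E'
from h import *
T=lambda x,y,z:ray("top",235-.39+x/4.444,140-.39+y/4.444,z)[:2].round(1)
S=lambda x,y,z:ray("scene",230-.39+(x-400)/4.444,155-.39+y/4.444,z)[:2].round(1)
for nm,a,b,z in (("cap",(200,203),(605,187),68),("pin1",(156,15),(655,57),66),("pin2",(232,15),(716,83),66)):
    print(nm,T(*a,z),S(*b,z))
print("mark",T(104,280,58),T(70,307,58),S(490,205,58),S(451,208,58))
# limits of disc in top: left/right/top/bottom edges
print("edges",T(33,203,58),T(361,203,58),T(198,47,58),T(198,369,52), T(198,369,58))
print("sc edges",S(446,205,58),S(762,205,58),S(600,77,58),S(600,320,58))
print("post", T(245,155,86),T(262,165,86),T(272,175,58),S(668,165,86),S(680,200,58))
# bystanders
for nm,u,v,z in (("petri",218,177,10),("vialA",229,224,50),("tub",331,218,45),("eraser",333,175,10),("tape",375,159,20),("vialB",384,262,50),("vialC",131,250,50)): print(nm,ray("top",u,v,z)[:2].round())
E
```

```text
cap [585.6 -40. ] [585.6 -39.9]
pin1 [715.1 -11.8] [713.8 -11.1]
pin2 [715.2 -62.9] [714.1 -61. ]
mark [535.8  23.1] [517.8  45.5] [537.5  24.1] [521.2  45.9]
edges [587.6  70.2] [ 587.9 -147.6] [695.3 -40.3] [477.6 -38.5] [476.8 -38.2]
sc edges [521.7  50.2] [ 635.5 -137.7] [682.1  17. ] [491.4 -88.7]
post [613.7 -68.7] [607.  -79.7] [606.9 -88.7] [611.9 -73.9] [609.8 -86.7]
petri [624. 145.]
vialA [474. 108.]
tub [ 492. -192.]
eraser [ 631. -208.]
tape [ 679. -337.]
vialB [ 364. -340.]
vialC [399. 389.]
```

{"fn": "move_arm", "kwargs": {
  "series": "1 0 0 -0.3 0 0 10.2;1 0 0 -0.3 0 0 10.2;1 0 0 -0.3 0 0 10.2;1 0 0 -0.3 0 0 10.2;1 0 0 0 0 0 10.2;1 0 0 0 0 0 10.2;1 0 0 0 0 0 10.2;1 0 0 0 0 0 10.2;1 0 0 0 0 0 10.2;1 0 0 0 0 0 10.2",
  "grip_force": 30
}}

```text
clock: 1.35
eef_pos: [255.0, 566.9, 253.0]
tcp_rot: [3.139, 0.01, 0.881]
contact_force: [-0.0, -0.5, 0.2]
opening: 0.0
```

{"fn": "move_arm", "kwargs": {
  "series": "1 0 0 0 0 0 -3.4;1 -0.5 0.97 0 0 0 0;1 -0.5 0.97 0 0 0 0;1 -0.5 0.97 0 0 0 0;1 -0.5 0.97 0 0 0 0;1 -0.5 0.97 0 0 0 0;1 -0.5 0.97 0 0 0 0;1 -0.5 0.97 0 0 0 0;1 -0.5 0.97 0 0 0 0;1 -0.5 0.97 0 0 0 0;1 -0.5 0.97 0 0 0 0;1 -0.5 0.97 0 0 0 0;1 -0.5 0.97 0 0 0 0;1 -0.5 0.97 0 0 0 0;1 -0.5 0.97 0 0 0 0;1 -0.5 0.97 0 0 0 0;1 -0.5 0.97 0 0 0 0;1 0 0 0 0 0 0"
}}

```text
clock: 3.6
eef_pos: [573.5, -79.5, 253.1]
tcp_rot: [-3.141, 0.017, 0.941]
contact_force: [0.8, -0.1, 0.4]
opening: 0.003
```

{"fn": "move_arm", "kwargs": {
  "series": "1 -0.12 0.77 0 0 0 0;1 0 0 1 0 0 0;1 0 0 1 0 0 0;1 0 0 1 0 0 0;1 0 0 0.4 0 0 0;1 0 0 0 0 0 0"
}}

```text
clock: 4.35
eef_pos: [593.0, -99.8, 113.8]
tcp_rot: [-3.139, 0.016, 0.941]
contact_force: [-0.7, 0.1, 0.9]
opening: 0.0
```

```bash
python3 - <<'E'
from h import *
t=vision.grab_frame("top")[130:240,225:345,::-1];s=vision.grab_frame("scene")[145:255,220:340,::-1]
e=r.sense();print(e['eef_pos'],e['tcp_rot'],e['contact_force'])
print(proj("top",e['eef_pos']),proj("scene",e['eef_pos']))
cv2.imwrite("pics/z2.png",cv2.resize(np.hstack([t,s]),(800,367),interpolation=cv2.INTER_CUBIC))
E
```

```text
[ 594.21117086 -100.16230371  115.34490304] [3.14156741 0.01443804 0.94116899] [-0.2025842   0.48988899 -0.65581203]
(np.float64(301.78518972899366), np.float64(178.74680682711738)) (np.float64(295.6572014393287), np.float64(192.83849112232883))
```

View pics/z2.png

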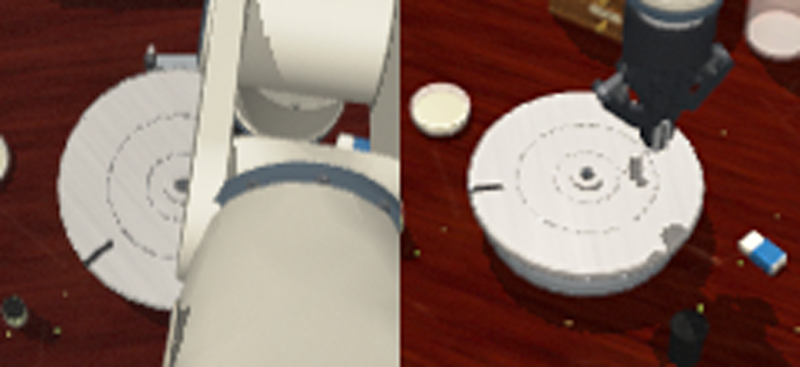

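{"fn": "move_arm", "kwargs": {
  "series": "1 0 0 0.5 0 0 0;1 0 0 0.45 0 0 0;1 0 0.03 0.1 0 0 0;1 0 0 0 0 0 0"
}}

```text
clock: 4.95
eef_pos: [596.7, -101.7, 72.9]
tcp_rot: [3.138, 0.013, 0.941]
contact_force: [0.2, -0.3, 0.5]
opening: -0.001
```

{"fn": "move_arm", "kwargs": {
  "series": "1 0.2 0 0 0 0 0;1 0.4 0 0 0 0 0;1 0.6 0 0 0 0 0;1 -0.2 0 -0.5 0 0 0;1 0 0 -1 0 0 0;1 0 0 -1 0 0 0"
}}

```text
clock: 5.7
eef_pos: [622.7, -63.1, 174.5]
tcp_rot: [3.141, 0.014, 0.943]
contact_force: [1.2, -0.1, -0.5]
opening: -0.002
```

```bash
cat >> h.py <<'E'
H=np.array([586.5,-39.3]); FA=0.018
def bright(n):
    "returns mark angle by min brightness of ring r 82..106 over angle, plus image"
    t=r.sense()['clock']; im=vision.grab_frame(n); g=cv2.cvtColor(im,cv2.COLOR_RGB2GRAY).astype(np.float32)
    A=np.radians(np.arange(0,360,1.)); rr=np.arange(83,105,2.)
    P=np.array([[proj(n,[H[0]+q*np.cos(a),H[1]+q*np.sin(a),58]) for q in rr] for a in A]).astype(np.float32)
    v=cv2.remap(g,P[...,0],P[...,1],cv2.INTER_LINEAR)
    return t,im,v
E
python3 - <<'E'
from h import *
ims=[]
for n in("scene","top","scene","top"):
    t,im,v=bright(n); m=v.mean(1); w=np.where(m<150)[0]; print(n,round(t,3),w.tolist() if len(w)<120 else len(w), np.median(m)); ims.append(im[130:250,220:340,::-1])
e=r.sense();print(e['clock'],e['eef_pos'])
cv2.imwrite("pics/z3.png",cv2.resize(np.hstack(ims[:2]),(800,400),interpolation=cv2.INTER_CUBIC))
E
```

```text
Traceback (most recent call last):
  File "h.py", line 15, in bright
    P=np.array([[proj(n,[H[0]+q*np.cos(a),H[1]+q*np.sin(a),58]) for q in rr] for a in A]).astype(np.float32)
                 ~~~~^^^^^^^^^^^^^^^^^^^^^^^^^^^^^^^^^^^^^^^^^^
  File "h.py", line 8, in proj
    c=vision.camera_params(n); q=R.from_euler('xyz',c['rotation']).as_matrix().T@(np.array(P)-c['position'])
ValueError: time passes only in moves, steps and waits
```

```bash
sed -i 's/^def ray/import functools\n@functools.lru_cache\ndef CP(n):\n    return vision.camera_params(n)\ndef ray/; s/c=vision.camera_params(n)/c=CP(n)/' h.py
python3 - <<'E'
from h import *
ims=[]
for n in("scene","top","scene","top"):
    t,im,v=bright(n); m=v.mean(1); w=np.where(m<150)[0]; print(n,round(t,3),w.tolist() if len(w)<120 else len(w), np.median(m)); ims.append(im[130:250,220:340,::-1])
e=r.sense();print(e['clock'],e['eef_pos'])
cv2.imwrite("pics/z3.png",cv2.resize(np.hstack(ims[:2]),(800,400),interpolation=cv2.INTER_CUBIC))
E
```

```text
scene 5.75 [126, 127, 128, 263, 264, 265, 266, 267, 268, 269, 270, 271, 272, 273, 274] 229.53152
top 5.8 [127, 128, 129, 130, 291, 292, 293, 294, 295, 296, 297, 298, 299, 300, 301, 302, 303, 304, 305, 332, 333, 334, 335, 336, 337, 338, 339, 340, 341, 342, 343, 344, 345, 346, 347, 348, 349, 350, 351, 352, 353, 354, 355] 201.78741
scene 5.85 [126, 127, 128, 263, 264, 265, 266, 267, 268, 269, 270, 271, 272, 273] 229.45047
top 5.9 [127, 128, 129, 130, 291, 292, 293, 294, 295, 296, 297, 298, 299, 300, 301, 302, 303, 304, 305, 331, 332, 333, 334, 335, 336, 337, 338, 339, 340, 341, 342, 343, 344, 345, 346, 347, 348, 349, 350, 351, 352, 353, 354, 355] 201.06987
5.95 [622.50273994 -63.41111686 172.96742984]
```

View pics/z3.png

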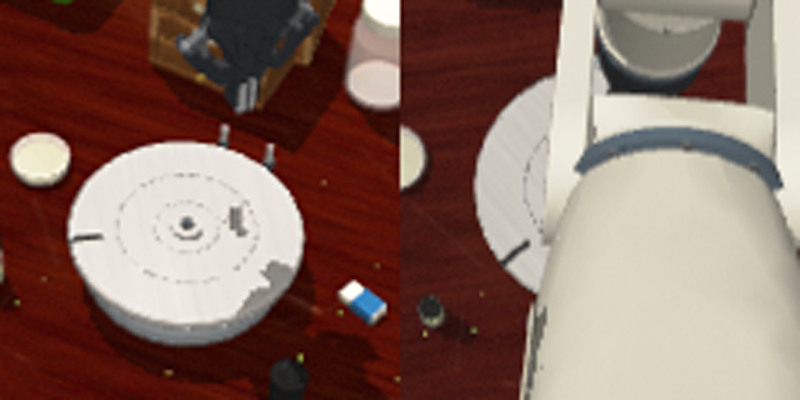

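```bash
python3 - <<'E'
from h import *
f=lambda n,P,x,y:tuple(np.round((np.array(proj(n,P))-[x,y])*400/120,0))
for P in ([614,-75,86],[614,-75,58],[622.5,-63.4,173],[586.5,-39.3,68]): print(P,f("scene",P,220,130),np.round(proj("scene",P)))
E
```

```text
[614, -75, 86] (np.float64(235.0), np.float64(205.0)) [291. 191.]
[614, -75, 58] (np.float64(233.0), np.float64(224.0)) [290. 197.]
[622.5, -63.4, 173] (np.float64(235.0), np.float64(130.0)) [291. 169.]
[586.5, -39.3, 68] (np.float64(186.0), np.float64(221.0)) [276. 196.]
```

{"fn": "move_arm", "kwargs": {
  "series": "1 -1 0 0 0 0 0;1 -0.2 0 0.5 0 0 0;1 0 0 0.9 0 0 0;1 0 0 0.9 0 0 0;1 0 0 0.2 0 0 0;1 0 0 0 0 0 0"
}}

```text
clock: 6.7
eef_pos: [588.7, -103.5, 66.5]
tcp_rot: [-3.135, 0.018, 0.943]
contact_force: [0.5, -0.2, 0.8]
opening: 0.001
```

```bash
python3 - <<'E'
from h import *
im=vision.grab_frame("scene")[150:240,230:350,::-1]
e=r.sense();p=e['eef_pos'];print(p,(np.array(proj("scene",p))-[230,150])*6.67)
for P in ([614,-75,86],[614,-75,58]): print((np.array(proj("scene",P))-[230,150])*6.67)
cv2.imwrite("pics/z4.png",cv2.resize(im,(800,600),interpolation=cv2.INTER_CUBIC))
E
```

```text
[ 588.8630139  -103.5672875    66.88129974] [430.55742822 364.24125414]
[403.83449297 276.30705493]
[399.46054835 314.82283541]
```

View pics/z4.png

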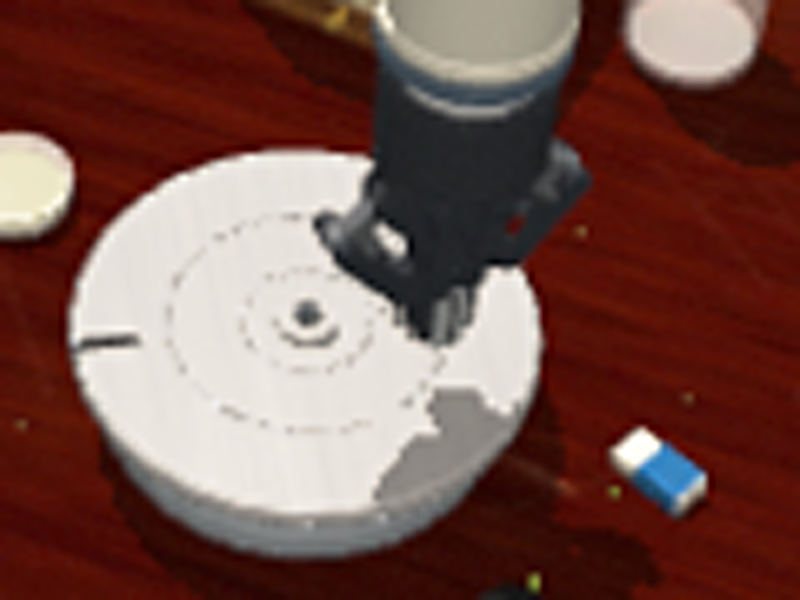

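{"fn": "move_arm", "kwargs": {
  "series": "1 0 0 0.1 0 0 0;1 0 0 0 0 0 0"
}}

```text
clock: 7.0
eef_pos: [590.3, -103.7, 64.7]
tcp_rot: [-3.138, 0.016, 0.943]
contact_force: [0.2, -0.2, 1.0]
opening: 0.001
```

{"fn": "move_arm", "kwargs": {
  "series": "1 0 0 0.1 0 0 0;1 0 0 0 0 0 0"
}}

```text
clock: 7.25
eef_pos: [590.9, -103.8, 61.5]
tcp_rot: [-3.14, 0.015, 0.943]
contact_force: [0.3, -0.6, -0.0]
opening: -0.002
```

{"fn": "move_arm", "kwargs": {
  "series": "1 0 0 0.08 0 0 0;1 0 0 0 0 0 0"
}}

```text
clock: 7.5
eef_pos: [591.0, -103.9, 58.3]
tcp_rot: [-3.14, 0.015, 0.943]
contact_force: [-0.3, 0.9, -0.3]
opening: 0.002
```

{"fn": "move_arm", "kwargs": {
  "series": "1 0 0 0.08 0 0 0;1 0 0 0 0 0 0"
}}

```text
clock: 7.75
eef_pos: [590.9, -103.9, 54.7]
tcp_rot: [-3.14, 0.015, 0.943]
contact_force: [-0.1, 0.3, 0.7]
opening: -0.0
```

No contact at nominal height, so the tip is really higher than reported. Continuing down.

{"fn": "move_arm", "kwargs": {
  "series": "1 0 0 0.08 0 0 0;1 0 0 0 0 0 0"
}}

```text
clock: 8.0
eef_pos: [590.8, -103.9, 51.2]
tcp_rot: [-3.14, 0.015, 0.943]
contact_force: [0.7, 0.3, 0.1]
opening: 0.002
```

{"fn": "move_arm", "kwargs": {
  "series": "1 0 0 0.08 0 0 0;1 0 0 0 0 0 0"
}}

```text
clock: 8.25
eef_pos: [590.8, -104.0, 47.8]
tcp_rot: [-3.14, 0.015, 0.943]
contact_force: [-0.8, -0.5, -0.6]
opening: 0.002
```

{"fn": "move_arm", "kwargs": {
  "series": "1 0 0 0.08 0 0 0;1 0 0 0 0 0 0"
}}

```text
clock: 8.5
eef_pos: [590.8, -104.0, 44.4]
tcp_rot: [-3.14, 0.015, 0.943]
contact_force: [-0.1, 0.2, -0.2]
opening: 0.002
```

```bash
python3 - <<'E'
from h import *
im=vision.grab_frame("scene")[150:240,230:350,::-1]
e=r.sense();p=e['eef_pos'];print(p,e['contact_force'],(np.array(proj("scene",p))-[230,150])*6.67)
cv2.imwrite("pics/z5.png",cv2.resize(im,(800,600),interpolation=cv2.INTER_CUBIC))
E
```

```text
[ 590.91081503 -104.00563838   44.54259678] [0.50501094 0.38981913 0.10083314] [429.60578225 391.57837908]
```

View pics/z5.png

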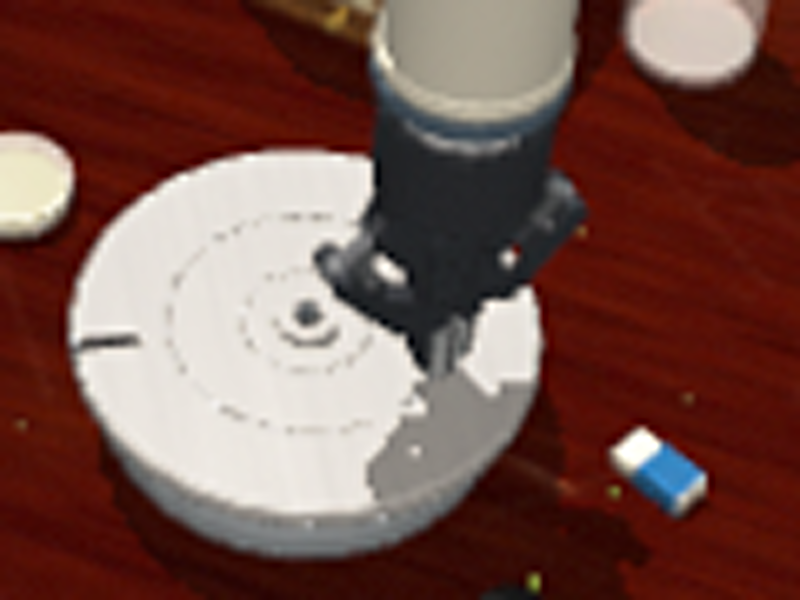

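{"fn": "move_arm", "kwargs": {
  "series": "1 0 0 0.06 0 0 0;1 0 0 0 0 0 0"
}}

```text
clock: 8.8
eef_pos: [591.0, -104.1, 42.1]
tcp_rot: [-3.14, 0.015, 0.943]
contact_force: [0.4, -0.0, 0.9]
opening: 0.002
```

{"fn": "move_arm", "kwargs": {
  "series": "1 0 0 0.06 0 0 0;1 0 0 0 0 0 0"
}}

```text
clock: 9.05
eef_pos: [591.0, -104.1, 39.5]
tcp_rot: [-3.14, 0.015, 0.943]
contact_force: [-0.2, -0.1, 0.5]
opening: 0.0
```

{"fn": "move_arm", "kwargs": {
  "series": "1 0 0 0.05 0 0 0;1 0 0 0 0 0 0"
}}

```text
clock: 9.3
eef_pos: [591.0, -104.2, 37.4]
tcp_rot: [-3.14, 0.015, 0.943]
contact_force: [-0.2, 0.4, 0.0]
opening: -0.002
```

{"fn": "move_arm", "kwargs": {
  "series": "1 0 0 0.05 0 0 0;1 0 0 0 0 0 0"
}}

```text
clock: 9.55
eef_pos: [591.1, -104.2, 35.4]
tcp_rot: [-3.141, 0.015, 0.943]
contact_force: [-0.5, 1.5, 1.6]
opening: -0.002
```

{"fn": "move_arm", "kwargs": {
  "series": "1 0 0 0.04 0 0 0;1 0 0 0 0 0 0"
}}

```text
clock: 9.8
eef_pos: [591.8, -104.3, 34.4]
tcp_rot: [3.141, 0.014, 0.943]
contact_force: [0.4, 0.3, 4.1]
opening: 0.003
```

```bash
python3 - <<'E'
from h import *
F=[]
for i in range(4):
    t,im,v=bright("scene"); e=r.sense(); F.append(e['contact_force'])
print(np.mean(F,0),e['eef_pos'],np.where(v.mean(1)<150)[0].tolist())
E
```

```text
[-0.11472123  0.4290675   3.78895098] [ 591.69918941 -104.25695174   34.32576219] [0, 1, 2, 3, 4, 5, 6, 7, 8, 9, 127, 128, 129, 227, 228, 229, 230, 231, 232, 233, 234, 235, 236, 237, 238, 239, 240, 241, 242, 243, 244, 245, 246, 247, 248, 249, 250, 251, 252, 253, 254, 255, 256, 257, 258, 259, 260, 261, 262, 263, 264, 265, 266, 267, 268, 269, 270, 271, 272, 273, 274, 275, 276, 277, 307, 308, 309, 310, 311, 312, 313, 314, 315, 316, 317, 318, 319, 320, 321, 322, 323, 324, 325, 326, 327, 328, 329, 330, 331, 332, 333, 334, 335, 336, 337, 338, 339, 340, 341, 342, 343, 344, 345, 346, 347, 348, 349, 350, 351, 352, 353, 354, 355, 356, 357, 358, 359]
```

```bash
python3 - <<'E'
from h import *
print(ray("scene",230+440/6.67-.4,150+370/6.67-.4,67.2), ray("scene",230+440/6.67-.4,150+341/6.67-.4,89.5), "(588.9,-103.6)")
E
```

```text
[ 588.63336459 -107.13554538   67.2       ] [ 586.86191242 -106.018496     89.5       ] (588.9,-103.6)
```

{"fn": "move_arm", "kwargs": {
  "series": "1 0 0 -0.37 0 0 0;1 -0.05 0.05 0 0 0 0;1 0 0 0 0 0 0"
}}

```text
clock: 10.38
eef_pos: [591.7, -107.0, 49.8]
tcp_rot: [-3.141, 0.015, 0.943]
contact_force: [-0.9, 0.4, 0.3]
opening: -0.0
```

{"fn": "move_arm", "kwargs": {
  "series": "1 0.2 0 0 0 0 0;1 0.2 0 0 0 0 0;1 0 0 0 0 0 0;1 0.3 0 0 0 0 0;1 0.55 0 0 0 0 0;1 0.3 0 0 0 0 0;1 -0.2 0 -0.3 0 0 0;1 0 0 -1 0 0 0;1 0 0 -1 0 0 0"
}}

```text
clock: 11.5
eef_pos: [623.8, -58.4, 140.1]
tcp_rot: [-3.134, 0.02, 0.945]
contact_force: [0.4, -0.0, 0.4]
opening: 0.001
```

```bash
cat >> h.py <<'E'
def marks(n,k):
    for i in range(k):
        t,im,v=bright(n); m=v.max(1); w=np.where(m<140)[0]; c=[]
        for g in np.split(w,np.where(np.diff(w)>1)[0]+1):
            if len(g): c.append((round(float(g.mean()),1),len(g)))
        print(n,round(t,3),c)
    return im
E
python3 - <<'E'
from h import *
marks("scene",8)
e=r.sense();print(e['clock'],e['eef_pos'])
E
```

```text
scene 11.5 [(264.0, 27), (299.5, 2)]
scene 11.55 [(257.0, 1), (270.5, 14), (312.0, 3)]
scene 11.6 [(257.0, 1), (269.5, 4), (276.0, 3), (324.5, 2)]
scene 11.65 [(337.0, 3)]
scene 11.7 [(349.5, 2)]
scene 11.75 [(1.5, 2), (267.5, 2), (274.5, 4)]
scene 11.8 [(14.0, 1), (268.0, 1)]
scene 11.85 [(25.5, 2), (268.0, 3)]
11.9 [623.45704193 -58.25879625 137.65237345]
```

{"fn": "move_arm", "kwargs": {
  "series": "1 -0.07 -0.8 0 0 0 0;1 -0.07 -0.8 0 0 0 0;1 -0.07 -0.8 0 0 0 0;1 -0.07 -0.75 0 0 0 0;1 0 0 0 0 0 0"
}}

```text
clock: 12.52
eef_pos: [508.5, 7.7, 134.2]
tcp_rot: [-3.126, 0.025, 0.945]
contact_force: [-0.5, -0.4, -0.3]
opening: -0.0
```

```bash
python3 - <<'E'
from h import *
for i in range(3):
    a=marks("scene",1)
    b=marks("top",1)
e=r.sense();print(e['clock'],e['eef_pos'])
cv2.imwrite("pics/z6.png",cv2.resize(np.hstack([b[130:250,220:340,::-1],a[130:250,220:340,::-1]]),(800,400),interpolation=cv2.INTER_CUBIC))
E
```

```text
scene 12.525 [(83.5, 6), (91.5, 6), (183.0, 3)]
top 12.575 [(140.0, 15)]
scene 12.625 [(81.5, 6), (89.5, 6), (206.0, 3)]
top 12.675 [(138.0, 17)]
scene 12.725 [(85.0, 13), (229.0, 3)]
top 12.775 [(138.0, 17)]
12.825 [511.52495694   6.63846477 134.8787778 ]
```

View pics/z6.png

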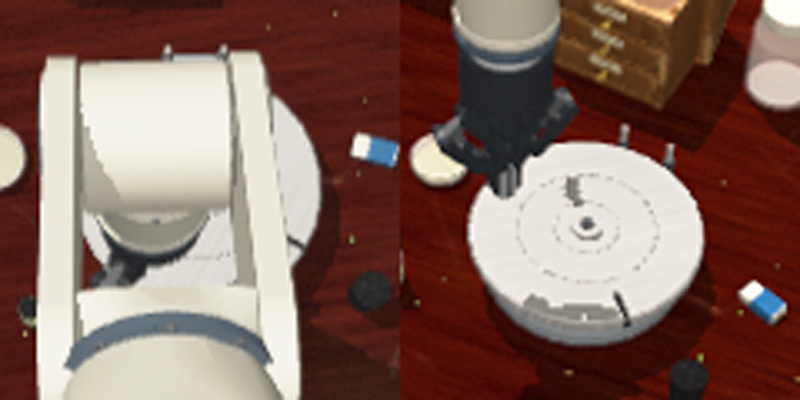

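{"fn": "move_arm", "kwargs": {
  "series": "1 0 0 0.8 0 0 0;1 0 0 0.8 0 0 0;1 0 0 0.5 0 0 0;1 0 0 0 0 0 0;1 0 0 0 0 0 0"
}}

```text
clock: 13.45
eef_pos: [513.3, 4.2, 49.4]
tcp_rot: [-3.131, 0.022, 0.941]
contact_force: [0.2, 0.1, -0.6]
opening: -0.001
```

```bash
python3 - <<'E'
from h import *
marks("scene",6)
e=r.sense();print(e['clock'],e['eef_pos'],e['tcp_rot'],e['contact_force'])
E
```

```text
scene 13.45 [(19.0, 1), (77.0, 55), (118.0, 15), (163.0, 3), (170.5, 6)]
scene 13.5 [(77.0, 55), (118.0, 15), (164.0, 5), (169.0, 1)]
scene 13.55 [(38.5, 2), (77.0, 55), (117.5, 16), (169.0, 1), (177.5, 4), (193.0, 1)]
scene 13.6 [(75.5, 58), (117.0, 15)]
scene 13.65 [(77.0, 55), (117.5, 16)]
scene 13.7 [(77.0, 55), (117.5, 16)]
13.75 [513.10633645   4.40747293  49.58210845] [-3.13174297  0.02122818  0.94103436] [-0.19855911 -0.43522471 -0.25311805]
```

{"fn": "move_arm", "kwargs": {
  "series": "1 0 0 0.2 0 0 0;1 0 0 0 0 0 0;1 0 0 0 0 0 0;1 0 0 0 0 0 0"
}}

```text
clock: 14.25
eef_pos: [513.0, 4.4, 41.4]
tcp_rot: [-3.132, 0.021, 0.941]
contact_force: [0.3, 0.5, -0.2]
opening: -0.001
```

```bash
python3 - <<'E'
from h import *
marks("scene",10)
e=r.sense();print(e['clock'],e['eef_pos'],e['tcp_rot'],e['contact_force'])
E
```

```text
scene 14.25 [(80.0, 57), (122.0, 15), (168.0, 7)]
scene 14.3 [(80.0, 57), (122.0, 15), (161.5, 2), (177.0, 7)]
scene 14.35 [(80.0, 57), (122.0, 15), (161.5, 2), (165.5, 2), (186.5, 6)]
scene 14.4 [(80.0, 57), (122.0, 15), (165.5, 10), (195.0, 5)]
scene 14.45 [(80.0, 57), (122.0, 15), (162.5, 4), (175.0, 1), (178.5, 2), (204.0, 5)]
scene 14.5 [(80.0, 57), (122.0, 15), (161.0, 1), (172.0, 1), (212.5, 4)]
scene 14.55 [(80.0, 57), (122.0, 15), (168.0, 1), (182.0, 1), (222.0, 3)]
scene 14.6 [(80.0, 57), (122.0, 15), (230.0, 3)]
scene 14.65 [(80.0, 57), (122.0, 15), (161.0, 1), (239.0, 3)]
scene 14.7 [(80.0, 57), (122.0, 15), (248.0, 3)]
14.75 [513.08621539   4.37361374  41.40237551] [-3.13226435  0.02086123  0.94123438] [-0.61943919 -0.12261311  0.70167908]
```

{"fn": "move_arm", "kwargs": {
  "series": "1 0 0 0 0 0 0;1 0 0 0 0 0 0;1 0 0 0 0 0 0;1 0 0 0 0 0 0;1 0 0 0 0 0 0;1 0 0 0 0 0 0;1 0 0 0 0 0 0;1 0 0 0 0 0 0;1 0 0 0 0 0 0;1 0 0 0 0 0 0;1 0 0 0 0 0 0;1 0 0 0 0 0 0;1 0 0 0 0 0 0;1 0 0 0 0 0 0;1 0 0 0 0 0 0;1 0 0 0 0 0 0;1 0 0 0 0 0 0;1 0 0 0 0 0 0;1 0 0 0 0 0 0"
}}

```text
clock: 17.12
eef_pos: [513.1, 4.4, 41.4]
tcp_rot: [-3.132, 0.021, 0.941]
contact_force: [0.1, 0.0, -0.2]
opening: 0.0
```

```bash
python3 - <<'E'
from h import *
marks("scene",8)
e=r.sense();print(e['clock'],e['eef_pos'],e['contact_force'])
E
```

```text
scene 17.125 [(80.0, 57), (122.0, 15), (232.0, 3)]
scene 17.175 [(80.0, 57), (122.0, 15), (238.5, 2)]
scene 17.225 [(80.0, 57), (122.0, 15), (244.0, 3)]
scene 17.275 [(80.0, 57), (122.0, 15), (161.0, 1), (250.0, 3)]
scene 17.325 [(80.0, 57), (122.0, 15), (161.0, 1), (256.0, 3)]
scene 17.375 [(80.0, 57), (122.0, 15), (262.0, 3)]
scene 17.425 [(80.0, 57), (122.0, 15), (268.0, 3)]
scene 17.475 [(80.0, 57), (122.0, 15), (274.0, 3)]
17.525 [513.09205383   4.37316745  41.41288545] [ 0.75255245 -0.41958092  0.68537963]
```

```bash
python3 - <<'E'
import numpy as np
from scipy.optimize import least_squares
D=[(11.5,299.5),(11.55,312),(11.6,324.5),(11.65,337),(11.7,349.5),(11.75,361.5),(11.8,374),(11.85,385.5),(12.525,543),(12.625,566),(12.725,589),(13.45,739),(13.55,758.5)]
D+=[(t,a+720) for t,a in((14.3,177),(14.35,186.5),(14.4,195),(14.45,204),(14.5,212.5),(14.55,222),(14.6,230),(14.65,239),(14.7,248))]
D+=[(17.125+.05*i,a+1080) for i,a in enumerate((232,238.5,244,250,256,262,268,274))]
t,a=np.array(D).T;t=t-11.5;a=np.radians(a)
def th(p,t): w,k,c,a0=p; return a0+(w+c/k)/k*(1-np.exp(-k*t))-c/k*t
def om(p,t): w,k,c,a0=p; return (w+c/k)*np.exp(-k*t)-c/k
s=least_squares(lambda p:th(p,t)-a,[4.3,.1,.05,5.2]);p=s.x
print(p,np.degrees(s.fun).round(1))
T=np.arange(0,25,.005)
for k in(4,5,6):
    i=np.argmax(th(p,T)>2*np.pi*k+.018); print(k,11.5+T[i],om(p,T[i]))
for c in (0,.05,.1):
    q=least_squares(lambda p:th([p[0],p[1],c,p[2]],t)-a,[4.3,.1,5.2]);x=q.x;P=[x[0],x[1],c,x[2]];print(c,P,q.cost/s.cost,[(11.5+T[np.argmax(th(P,T)>2*np.pi*k)],om(P,T[np.argmax(th(P,T)>2*np.pi*k)])) for k in (4,5)])
E
```

```text
[4.44531601 0.10972722 0.07453503 5.22010099] [-0.4 -0.2 -0.1 -0.1 -0.1  0.3  0.1  0.8  0.8  0.1 -1.  -0.4 -0.2  0.9
  0.3  0.5  0.2  0.4 -0.5  0.  -0.5 -1.1  0.6  0.   0.4  0.3  0.1 -0.1
 -0.4 -0.7]
4 18.3 1.7507595494481687
5 23.77 0.6540787185665222
6 11.5 4.4453160088737205
0 [np.float64(4.4804797835197405), np.float64(0.1341898908123056), 0, np.float64(5.21239932623416)] 1.407054949327495 [(np.float64(18.27), np.float64(1.8062711360491182)), (np.float64(22.950000000000003), np.float64(0.9639227575810335))]
0.05 [np.float64(4.4567734367607805), np.float64(0.11777168814585344), 0.05, np.float64(5.217577088088165)] 1.0437417121350077 [(np.float64(18.28), np.float64(1.7720797856702701)), (np.float64(23.415), np.float64(0.7752640132868049))]
0.1 [np.float64(4.4335462211127155), np.float64(0.10138622263693572), 0.1, np.float64(5.222708526528783)] 1.046721758099604 [(np.float64(18.295), np.float64(1.7350907745385875)), (np.float64(24.225), np.float64(0.5053971397234204))]
```

{"fn": "move_arm", "kwargs": {
  "series": "1 0 0 0 0 0 0;1 0 0 0 0 0 0;1 0 0 0 0 0 0;1 0 0 0 0 0 0;1 0 0 0 0 0 0;1 0 0 0 0 0 0;1 0 0 0 0 0 0;1 0 0 0 0 0 0;1 0 0 0 0 0 0;1 0 0 0 0 0 0;1 0 0 0 0 0 0;1 0 0 0 0 0 0;1 0 0 0 0 0 0;1 0 0 0 0 0 0;1 0 0 0 0 0 0;1 0 0 0 0 0 0;1 0 0 0 0 0 0;1 0 0 0 0 0 0;1 0 0 0 0 0 0;1 0 0 0 0 0 0"
}}

```text
clock: 20.02
eef_pos: [513.1, 4.4, 41.4]
tcp_rot: [-3.132, 0.021, 0.941]
contact_force: [0.3, -0.2, -0.0]
opening: 0.002
```

{"fn": "move_arm", "kwargs": {
  "series": "1 0 0 0 0 0 0;1 0 0 0 0 0 0;1 0 0 0 0 0 0;1 0 0 0 0 0 0;1 0 0 0 0 0 0;1 0 0 0 0 0 0;1 0 0 0 0 0 0;1 0 0 0 0 0 0"
}}

```text
clock: 21.02
eef_pos: [513.1, 4.4, 41.4]
tcp_rot: [-3.132, 0.021, 0.941]
contact_force: [-0.8, 0.3, 0.5]
opening: 0.001
```

```bash
python3 - <<'E'
from h import *
marks("scene",8)
e=r.sense();print(e['clock'],e['eef_pos'],e['contact_force'])
E
```

```text
scene 21.025 [(80.0, 57), (122.0, 15), (203.0, 1), (230.0, 3)]
scene 21.075 [(80.0, 57), (122.0, 15), (233.0, 3)]
scene 21.125 [(80.0, 57), (122.0, 15), (236.5, 2)]
scene 21.175 [(80.0, 57), (122.0, 15), (161.0, 1), (240.0, 3)]
scene 21.225 [(80.0, 57), (122.0, 15), (243.0, 3)]
scene 21.275 [(80.0, 57), (122.0, 15), (246.5, 2)]
scene 21.325 [(80.0, 57), (122.0, 15), (161.0, 1), (250.0, 3)]
scene 21.375 [(80.0, 57), (122.0, 15), (253.5, 2)]
21.425 [513.06517941   4.40140621  41.39468054] [-0.25161367 -0.04404479 -0.92249581]
```

{"fn": "move_arm", "kwargs": {
  "series": "1 0 0 0 0 0 0;1 0 0 0 0 0 0;1 0 0 0 0 0 0;1 0 0 0 0 0 0;1 0 0 0 0 0 0;1 0 0 0 0 0 0;1 0 0 0 0 0 0;1 0 0 0 0 0 0;1 0 0 0 0 0 0;1 0 0 0 0 0 0"
}}

```text
clock: 22.68
eef_pos: [513.1, 4.4, 41.4]
tcp_rot: [-3.132, 0.021, 0.941]
contact_force: [0.2, -0.3, -0.4]
opening: 0.001
```

```bash
python3 - <<'E'
from h import *
marks("scene",4)
e=r.sense();print(e['clock'],e['eef_pos'],e['contact_force'])
E
```

```text
scene 22.675 [(80.0, 57), (122.0, 15), (330.5, 2)]
scene 22.725 [(80.0, 57), (122.0, 15), (333.0, 3)]
scene 22.775 [(80.0, 57), (122.0, 15), (335.5, 2)]
scene 22.825 [(80.0, 57), (122.0, 15), (337.5, 2)]
22.875 [513.11806306   4.36963954  41.42009533] [ 0.65955782 -0.79105754 -0.11069398]
```

{"fn": "move_arm", "kwargs": {
  "series": "1 0 0 0 0 0 0;1 0 0 0 0 0 0;1 0 0 0 0 0 0;1 0 0 0.25 0 0 0;1 0 0 0.08 0 0 0;1 0 0 0 0 0 0;1 0 0 0 0 0 0"
}}

```text
clock: 23.75
eef_pos: [513.7, 4.6, 28.1]
tcp_rot: [-3.133, 0.02, 0.941]
contact_force: [-0.6, 0.9, 10.3]
opening: 0.0
```

```bash
python3 - <<'E'
from h import *
F=[]
for i in range(3):
    im=marks("scene",1); e=r.sense(); F.append(e['contact_force'])
print(np.mean(F,0),e['clock'],e['eef_pos'])
cv2.imwrite("pics/z7.png",cv2.resize(im[130:250,220:340,::-1],(600,600),interpolation=cv2.INTER_CUBIC))
E
```

```text
scene 23.75 [(1.5, 2), (83.5, 60), (128.5, 16), (162.0, 9), (171.0, 1)]
scene 23.8 [(1.5, 2), (83.5, 60), (128.5, 16), (161.5, 8)]
scene 23.85 [(1.5, 2), (83.5, 60), (128.5, 16), (161.0, 7), (170.0, 1)]
[-1.88528629  1.26853337  9.78378244] 23.9 [513.65801696   4.61534628  28.18334047]
```

View pics/z7.png

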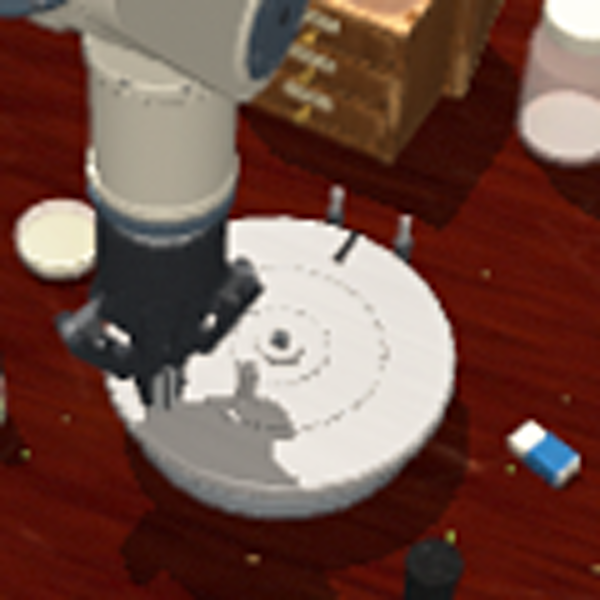

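```bash
python3 - <<'E'
from h import *
marks("scene",4); print(r.sense()['contact_force']); print(r.sign_off())
E
```

```text
scene 23.9 [(1.5, 2), (83.5, 60), (128.5, 16), (159.5, 4), (164.5, 4), (170.0, 1)]
scene 23.95 [(1.5, 2), (83.5, 60), (128.5, 16), (158.0, 1), (162.5, 4)]
scene 24.0 [(1.5, 2), (83.5, 60), (128.5, 16), (161.5, 8), (169.0, 3)]
scene 24.05 [(1.5, 2), (83.5, 60), (128.5, 16), (162.0, 9), (170.0, 3)]
[-1.86581121  1.51504184 10.78591041]
the job is handed in; nothing more can be done
None
```

The disc was flicked, ran past the fork four times untouched, and is stopped at the fork with the fingertip still pressed on it. I handed the job in at about 24 s; sign-off reports no verdict.

- **Flick:** the disc spun anticlockwise at about 4.3 rad/s.
- **Brake:** on the fifth pass it was down to about 0.8 rad/s. I pressed the closed fingertip on the rim about 88 mm from the axis, well outside the post's circle.
- **Last checks:** the mark stayed at 1.5° over the last 0.3 s of pictures. The fork is at about 1.1°, so the mark is roughly 1 mm off the middle. The fingertip presses with about 10 N.
- **Other things:** I saw no shift of the foot or of the bystanders in the last view, but did not measure it, and not all of them are in that view.

**First try missed:** my first flick passed over the post without touching anything. A slow touch on the disc showed the real fingertip about 23 mm higher than the reported TCP. I corrected for that in the second flick and the braking.

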